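# Unscrew the cap of the unopened lamp canister and hold it

## Task

Two lamp kits lie in the foam of the carton, each with a capped canister and a small round pocket beside it: one round pocket already holds its copper LED module, the other still holds the black dummy plug. With the canisters left seated in their square pockets, which keep them from turning, unscrew the tight cap of the canister that belongs to the pocket with the black plug, stop turning as soon as the thread lets go, and lift the cap straight up without pulling the canister out. Finish still holding the cap in the gripper, level and still, about three centimetres clear above its canister's neck, with everything else left where it was.

Things in the scene. Friction and masses are not known exactly. Their poses are not given: they have to be found in the camera images.
- tray: Cardboard carton with white foam, 310 x 450 mm, foam top 60 mm, walls 68 mm above the bench; fixed. Origin: centre of the underside; x roughly away from the robot, y to the left. At y = +115 mm (left) and -115 mm (right) it has a square canister pocket (x = -45 mm, 87.5 mm wide, floor 15 mm above the bench) and a round pocket (x = +90 mm, far side) that belongs to it.
- pocket_left (a point): Centre of the mouth of the left round pocket (66 mm wide), level with the foam top. The copper LED module or the black dummy plug lies in it. It belongs to canister 'left', which stands 135 mm nearer the robot along the tray's x.
- can_left_neck (a point): Loose grey canister (0.4 to 0.75 kg) in the left square pocket, which stops it turning (2 degrees of play): body 84 x 84 mm, 82 mm high, neck 50 mm across. Point: centre of the neck's rim, 104 mm above the canister's underside, 119 mm above the bench; a springy seal stands up to 6 mm above the rim. z up, x towards the red stripe on the shoulder (side away from the robot).
- cap_left_rib (a point): Black screw cap of canister 'left', 70 g: skirt 68 mm across, 24 mm high, on top a grip rib 54 mm long (x), 16 mm thick (y), 28 mm high. Point: centre of the rib, 14 mm above the cap's flat top, on the screw axis, 38 mm above the skirt's lower edge. Unscrews anticlockwise from above (yaw grows), tight: 0.25 to 0.4 N m. While the thread holds, lifting the cap lifts the canister.
- cap_left_mark (a point): Red mark on top of cap 'left's rib, at its +x end, 20 mm off the axis. Starts 57 to 77 degrees clockwise of the canister's red stripe. Turn it over the stripe: there, within 15 degrees, the thread has let go and the cap lifts straight off; a stop comes 24 degrees beyond. Turning raises the cap by at most 2 mm, so it can be turned at constant height.
- pocket_right (a point): Centre of the mouth of the right round pocket (66 mm wide), level with the foam top. The copper LED module or the black dummy plug lies in it. It belongs to canister 'right', which stands 135 mm nearer the robot along the tray's x.
- can_right_neck (a point): Loose grey canister (0.4 to 0.75 kg) in the right square pocket, which stops it turning (2 degrees of play): body 84 x 84 mm, 82 mm high, neck 50 mm across. Point: centre of the neck's rim, 104 mm above the canister's underside, 119 mm above the bench; a springy seal stands up to 6 mm above the rim. z up, x towards the red stripe on the shoulder (side away from the robot).
- cap_right_rib (a point): Black screw cap of canister 'right', 70 g: skirt 68 mm across, 24 mm high, on top a grip rib 54 mm long (x), 16 mm thick (y), 28 mm high. Point: centre of the rib, 14 mm above the cap's flat top, on the screw axis, 38 mm above the skirt's lower edge. Unscrews anticlockwise from above (yaw grows), tight: 0.25 to 0.4 N m. While the thread holds, lifting the cap lifts the canister.
- cap_right_mark (a point): Red mark on top of cap 'right's rib, at its +x end, 20 mm off the axis. Starts 57 to 77 degrees clockwise of the canister's red stripe. Turn it over the stripe: there, within 15 degrees, the thread has let go and the cap lifts straight off; a stop comes 24 degrees beyond. Turning raises the cap by at most 2 mm, so it can be turned at constant height.
- led_center (a point): Copper-coloured LED module, a disc of 60 mm diameter and 28 mm height with small lenses on top, lying in one of the two round pockets, its top 10 mm above the foam. Point at its centre.
- plug_center (a point): Black dummy plug, a plain disc of 60 mm diameter and 28 mm height, lying in the other round pocket. Point at its centre.
- lamp_base: Bystander: black round lamp base, 200 mm across, 49 mm high with its stub, on the bench right of the carton. Origin at the centre of its underside.
- lamp_head: Bystander: grey domed lamp head, 100 mm across, 71 mm high, on the bench left of the carton. Origin at the centre of its underside.
Not all that is in view belongs to the job. Leave any green look-alike of the part that bears cap_right_rib alone.

How it is judged:
By the outcome, as a careful person would: the job done as asked, in the order asked, and still so for the second after the job is handed in, while the arm keeps its last pose, push and grip.
It also fails if it takes over 38 s, if anything falls off the work surface, if the arm or the gripper's body presses on something with over 40 N, if the wrist force passes 120 N, or if a joint passes its speed limit or range.

## Robot

A 6-joint arm with a two-finger parallel gripper is mounted at the origin on the work surface. World frame = base frame: x ahead of the robot, y to its left, z up, the work surface at z = 0. Lengths are in m, angles in degrees, forces in N, time in s.
With the tool pointing down it reaches from about 0.3 to 0.75 m from the base axis. Payload 8.5 kg.
Tool frame: the origin (TCP) lies between the finger pads; the fingertips stand 19 mm ahead of it and the grasp point (between the pads) is the TCP; z points along the fingers, y is the direction in which the jaws open and shut (so a half turn about z gives the same grasp; the last joint's range is limited). The gripper opens to 85 mm and grips with 20 to 120 N. Pads are 22 mm wide; open, the fingers measure 114 mm over their backs; the gripper's body (76 mm by 85 mm) begins 54 mm behind the grasp point. The pads swing forward as they close: fully open they stand 13 mm farther back than shut.
Start: joints at [52.867, 21.807, 74.336, -0, 83.858, -12.336], TCP at [0.231, 0.499, 0.25] pointing down, gripper open.
Joint ranges: [-178.18, 178.18], [-50.72, 133.34], [12.68, 142.11], [-81.47, 261.47], [9.98, 163.14], [-165.26, 165.26]. Speed limits (degrees/s): [136.94, 136.94, 180, 180, 180, 180].

## Interface

Orientations are given as a 3x3 rotation matrix whose columns are the frame's x, y, z axes.
In Python, from rig import env gives the robot as it stands.
- The arm moves only by the shell command python3 -m pendant 'ROWS' [OPENING] [FORCE]. ROWS is JSON, a list of rows, each a list of 2 entries, a list of its own where there are three numbers: the shift along the tool's x, y, z scaled (see below), then the turn, a rotation vector about the tool's x, y, z scaled (see below). A call has 1 to 20 rows; each row shifts and turns the commanded pose from where the row before left it, along the tool's axes as they then stand; what a row does not reach is not made up. The controller multiplies each number of a shift by 0.1 m and each number of a turn by pi/2 rad. A row lasts 1/8 s, in which the tool goes at most 62.5 mm and 10.7 degrees, less where a joint would pass 70% of its speed; a pose out of reach is approached as far as the arm can. A call with a number of a shift or a turn outside -1 to 1 is refused whole. A call with a gripper value outside its range is refused whole. OPENING is the gripper command: -1 is shut, 1 is fully open, values between are in proportion, set as the call begins (- or left out, the last holds). The fingers move at their own pace and stop on an object; FORCE is the grip in N (left out, the last holds). Time passes only in rows, so rows that do not move let the fingers close. It gives the time, the measured TCP pose, the force and the opening at its end, in the units of the state.
- env.observe(): the state, without advancing time (a new reading comes with each control period).
- env.get_image(name): name is "scene" or "top" or "wrist"; returns a dict with "image" (480x640x3 uint8, red, green, blue), "K" (3x3 intrinsics, pixels), "R" (3x3) and "t" (3): a world point X has camera coordinates R X + t. Camera axes: x right, y down, z forward; pixel columns grow to the right and rows downward; lengths in m; the calibration is good to about 2 mm. The wrist camera is an equidistant fisheye: a pixel r from the principal point sees the ray r / f radians off the axis. A picture is of the moment at which its call begins. There is no depth.
- env.close_job(): hands the job in, once; it reports no verdict.
The state is a dict: "time_s": time; "q": joint angles; "qvel": joint speeds; "joint_efforts": joint torques, N m; "position": TCP position; "tool_rot": TCP orientation; "ft_force": force on the tool from outside, world axes, zero at the start; "wrist_torque": the same for the moment, N m; "grip_width": finger opening in m.
Only numpy, scipy, OpenCV 4.12 (cv2) and the standard library are available. Lean on these libraries where they do the work, as an engineer would, in place of code of your own. Each camera call takes 0.05 s, during which the arm holds its last target.

## Working session

There is one attempt and no reset: what is moved stays moved. The work goes in short steps, Python scripts to look and compute and a shell command to move; the robot and the scene stay as the last step left them, time stands still between calls to the robot, and variables do not carry over. Pictures are saved under pics/ and viewed, and the job is handed in when it is done.

```bash
mkdir -p pics; ls; python3 - <<'E'
from rig import env
import cv2,numpy as np,pickle
d={}
for n in ("scene","top","wrist"):
    g=env.get_image(n); d[n]=g
    cv2.imwrite(f"pics/{n}0.png",g["image"][:,:,::-1])
    print(n,np.round(g["K"],1).tolist(),np.round(g["R"],3).tolist(),np.round(g["t"],3))
pickle.dump(d,open("im0.pkl","wb"))
o=env.observe()
for k in o: print(k,np.round(o[k],3).tolist())
E
```

```text
pics
scene [[617.8, 0.0, 314.7], [0.0, 617.8, 240.1], [0.0, 0.0, 1.0]] [[0.574, 0.818, -0.02], [0.532, -0.392, -0.75], [-0.622, 0.42, -0.661]] [-0.313 -0.185  1.946]
top [[517.8, 0.0, 314.6], [0.0, 517.8, 245.4], [0.0, 0.0, 1.0]] [[0.002, -1.0, -0.01], [-0.984, 0.0, -0.177], [0.177, 0.01, -0.984]] [0.017 0.552 1.401]
wrist [[371.6, 0.0, 321.4], [0.0, 371.6, 243.8], [0.0, 0.0, 1.0]] [[0.421, 0.907, -0.002], [0.875, -0.405, 0.265], [0.239, -0.113, -0.964]] [-0.549 -0.034  0.379]
time_s 0.15
q [52.867, 21.833, 74.37, 0.0, 83.857, -12.336]
qvel [-0.032, -0.085, -0.137, -0.144, 0.09, -0.087]
joint_efforts [0.002, -44.863, -23.134, -0.0, 0.004, 0.0]
position [0.231, 0.499, 0.25]
tool_rot [[-0.908, 0.419, -0.001], [0.419, 0.908, -0.001], [0.0, -0.001, -1.0]]
ft_force [0.409, 0.195, 0.449]
wrist_torque [0.031, -0.049, -0.019]
grip_width 0.086
```

View pics/top0.png

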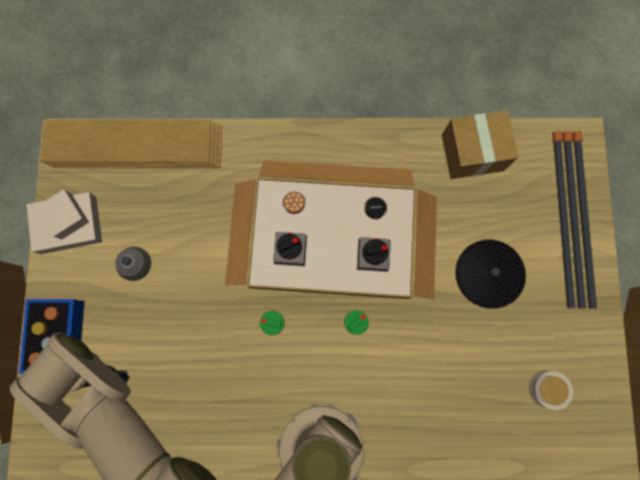

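View pics/scene0.png

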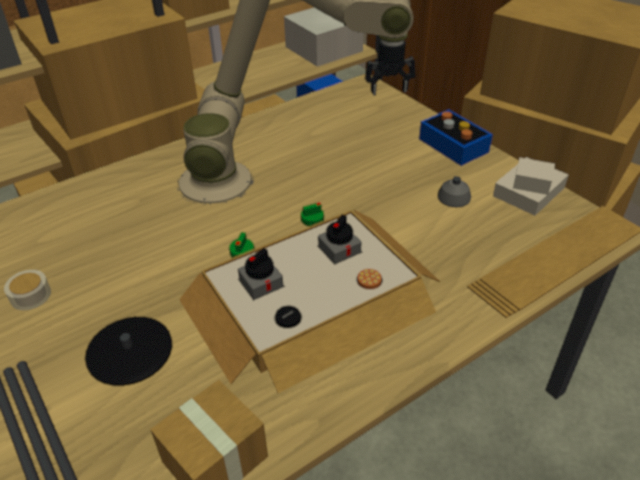

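View pics/wrist0.png

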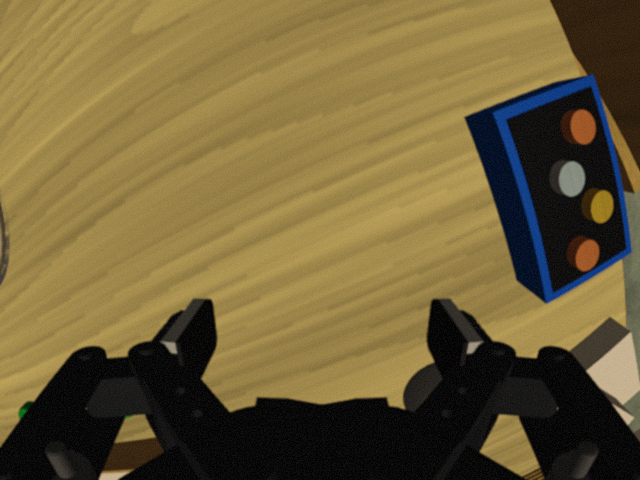

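The top view shows the copper module at about (293,202) on the left and the black plug at (375,208) on the right. The target is therefore the right canister and cap, near (375,252).

```bash
cat > h.py <<'E'
import numpy as np,cv2
def ray(g,uv):
    K,R,t=map(np.array,(g["K"],g["R"],g["t"]))
    d=R.T@np.linalg.inv(K)@np.array([uv[0],uv[1],1.]); return -R.T@t,d
def onz(g,uv,z):
    c,d=ray(g,uv); return c+d*(z-c[2])/d[2]
def tri(g1,a,g2,b):
    c1,d1=ray(g1,a);c2,d2=ray(g2,b)
    s=np.linalg.lstsq(np.c_[d1,-d2],c2-c1,rcond=None)[0]
    p,q=c1+s[0]*d1,c2+s[1]*d2
    return (p+q)/2,np.linalg.norm(p-q)
def red(im,lo=(100,70,70)):
    i=im.astype(int);m=((i[...,0]>90)&(i[...,0]>2*i[...,1])&(i[...,0]>2*i[...,2])).astype(np.uint8)
    n,l,s,c=cv2.connectedComponentsWithStats(m)
    return [(c[k].round(1).tolist(),int(s[k,4])) for k in range(1,n) if s[k,4]>4]
E
python3 - <<'E'
import pickle,cv2,numpy as np
from h import *
d=pickle.load(open("im0.pkl","rb"))
for n,(x,y,w,h) in {"top":(240,170,190,140),"scene":(200,200,220,150)}.items():
    im=d[n]["image"]; print(n,red(im))
    cv2.imwrite(f"pics/{n}0z.png",cv2.resize(im[y:y+h,x:x+w,::-1],None,fx=3.6,fy=3.6,interpolation=cv2.INTER_CUBIC))
E
```

```text
top [([294.9, 239.7], 29), ([384.0, 247.2], 23), ([362.5, 316.6], 11), ([263.1, 320.1], 8)]
scene [([335.9, 224.6], 17), ([237.3, 243.0], 7), ([347.9, 249.5], 31), ([251.5, 258.1], 21), ([267.8, 284.8], 32)]
```

```bash
sleep 0
```

```text
(no output)
```

View pics/top0z.png

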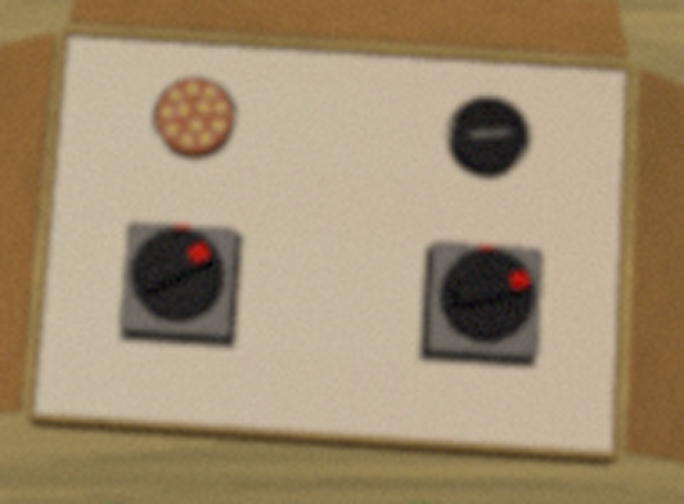

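View pics/scene0z.png

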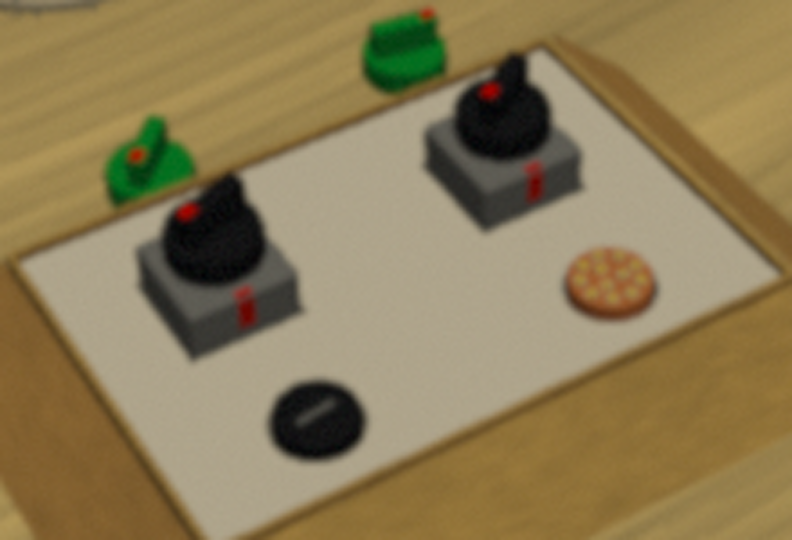

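```bash
python3 - <<'E'
import pickle,cv2,numpy as np
from h import *
d=pickle.load(open("im0.pkl","rb"));T=d["top"];S=d["scene"]
print("markR",tri(T,(384.0,247.2),S,(251.5,258.1)))
print("markL",tri(T,(294.9,239.7),S,(335.9,224.6)))
i=T["image"].astype(int).max(2)
for nm,(x,y,w,h) in {"plug":(355,190,45,35),"capR":(350,232,50,45),"capL":(265,222,50,45)}.items():
    m=(i[y:y+h,x:x+w]<60).astype(np.uint8)
    m=cv2.morphologyEx(m,cv2.MORPH_CLOSE,np.ones((5,5),np.uint8))
    cs=max(cv2.findContours(m,0,2)[0],key=cv2.contourArea)
    M=cv2.moments(cs);print(nm,M["m10"]/M["m00"]+x,M["m01"]/M["m00"]+y,cv2.minEnclosingCircle(cs))
E
python3 - <<'E'
import pickle
from h import *
d=pickle.load(open("im0.pkl","rb"));T=d["top"]
# foam corners from zoom (crop 240,170 scale 3.6)
for n,p in dict(fl=(68,37),fr=(627,71),nr=(612,455),nl=(33,416)).items(): print(n,onz(T,(240+p[0]/3.6,170+p[1]/3.6),.064).round(3))
print("plug",onz(T,(240+488/3.6,170+136/3.6),.07).round(3),"led",onz(T,(240+195/3.6,170+116/3.6),.07).round(3))
for n,p in dict(R=(488,293),L=(178,275)).items(): print(n,onz(T,(240+p[0]/3.6,170+p[1]/3.6),.124).round(3))
print("stripe",onz(T,(240+487/3.6,170+248/3.6),.097).round(3))
E
```

```text
markR (array([ 0.52717667, -0.16356858,  0.1574709 ]), np.float64(0.001149318018288477))
markL (array([0.54691726, 0.06713415, 0.15833037]), np.float64(0.0005345213328259343))
plug 375.1986183074266 207.53655728267128 ((20.154619216918945, 17.71285057067871), 10.212400436401367)
capR 374.3350730688935 253.32985386221293 ((22.799999237060547, 24.799999237060547), 17.974525451660156)
capL 288.65380374862184 248.3531789783168 ((26.341480255126953, 29.57001304626465), 18.551259994506836)
fl [0.737 0.176 0.064]
fr [ 0.709 -0.263  0.064]
nr [ 0.408 -0.242  0.064]
nl [0.437 0.196 0.064]
plug [ 0.655 -0.153  0.07 ] led [0.671 0.075 0.07 ]
R [ 0.522 -0.145  0.124]
L [0.536 0.083 0.124]
stripe [ 0.561 -0.148  0.097]
```

The right cap's axis is at about (0.5215, -0.145), seen directly and also derived from the carton corners. The tray yaw is -3.7°. The mark triangulates to z = 157 mm, 19 mm off the axis, at a yaw of about -73°, which is plausible. I'll move above the cap for a closer look with the wrist camera.

```bash
python3 -m pendant '[[[-0.381,-0.331,0],[0,0,0]],[[-0.381,-0.331,0],[0,0,0]],[[-0.381,-0.331,0],[0,0,0]],[[-0.381,-0.331,0],[0,0,0]],[[-0.381,-0.331,0],[0,0,0]],[[-0.381,-0.331,0],[0,0,0]],[[-0.381,-0.331,0],[0,0,0]],[[-0.381,-0.331,0],[0,0,0]],[[-0.381,-0.331,0],[0,0,0]],[[-0.381,-0.331,0],[0,0,0]],[[-0.381,-0.331,0],[0,0,0]],[[-0.381,-0.331,0],[0,0,0]],[[-0.381,-0.331,0],[0,0,0]],[[-0.381,-0.331,0],[0,0,0]],[[0,0,0],[0,0,0.089]],[[0,0,0],[0,0,0.089]],[[0,0,0],[0,0,0.089]],[[0,0,0],[0,0,0.089]],[[0,0,0],[0,0,0.089]],[[0,0,0],[0,0,0.089]]]'
python3 -m pendant '[[[0,0,0],[0,0,0]],[[0,0,0],[0,0,0]]]'
python3 - <<'E'
from rig import env
import cv2,pickle
g=env.get_image("wrist");pickle.dump(g,open("w1.pkl","wb"));cv2.imwrite("pics/w1.png",g["image"][:,:,::-1])
E
```

```text
time_s: 2.65
position: [0.5204, -0.145, 0.2501]
tool_rot: [[-0.29, 0.957, -0.001], [0.957, 0.29, 0.0], [0.0, -0.0, -1.0]]
ft_force: [0.7, 0.2, -0.4]
grip_width: 0.0855
time_s: 2.9
position: [0.5205, -0.1451, 0.2502]
tool_rot: [[-0.297, 0.955, -0.0], [0.955, 0.297, 0.0], [0.0, -0.0, -1.0]]
ft_force: [-0.1, -0.2, -0.4]
grip_width: 0.0853
```

View pics/w1.png

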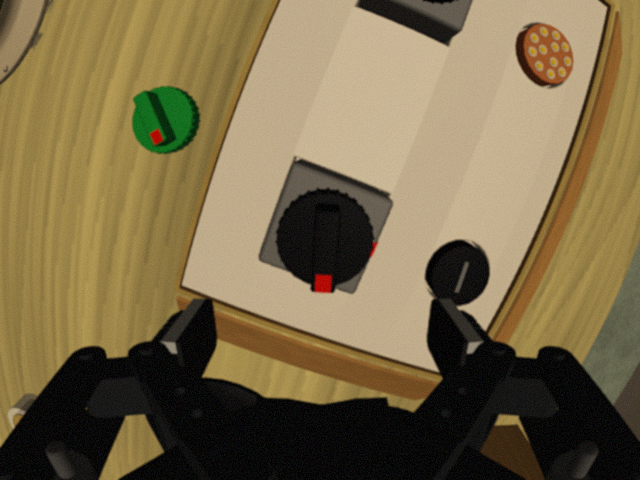

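The wrist view shows the cap at about (325,238), its mark at (323,284), the stripe at (374,248) and the black plug beyond it at (457,272). I'll measure these with the fisheye model.

```bash
cat >> h.py <<'E'
def wray(g,uv):
    K,R,t=map(np.array,(g["K"],g["R"],g["t"]))
    v=np.array([uv[0]-K[0,2],uv[1]-K[1,2]]);r=np.hypot(*v);th=r/K[0,0]
    d=np.r_[np.sin(th)*v/max(r,1e-9),np.cos(th)]; return -R.T@t,R.T@d
def wz(g,uv,z):
    c,d=wray(g,uv); return c+d*(z-c[2])/d[2]
E
python3 - <<'E'
import pickle,cv2,numpy as np
from h import *
g=pickle.load(open("w1.pkl","rb"));im=g["image"]
print(red(im))
y,x,h,w=185,250,115,160
c=cv2.resize(im[y:y+h,x:x+w,::-1],None,fx=5,fy=5,interpolation=cv2.INTER_CUBIC)
c=np.clip(c.astype(float)*2.5,0,255).astype(np.uint8)
cv2.imwrite("pics/w1z.png",c)
i=im.astype(int).max(2)[y:y+h,x:x+w]
m=(i<45).astype(np.uint8);m=cv2.morphologyEx(m,cv2.MORPH_OPEN,np.ones((5,5),np.uint8))
cs=max(cv2.findContours(m,0,2)[0],key=cv2.contourArea)
(cx,cy),r=cv2.minEnclosingCircle(cs);print(cx+x,cy+y,r,cv2.fitEllipse(cs))
E
```

```text
[([527.9, 30.3], 7), ([531.0, 68.0], 5), ([156.1, 136.6], 127), ([373.0, 248.3], 41), ([322.8, 283.1], 293)]
324.23921966552734 237.32948684692383 49.0196647644043 ((74.34536743164062, 51.363792419433594), (92.47531127929688, 96.6236572265625), 93.86009216308594)
```

View pics/w1z.png

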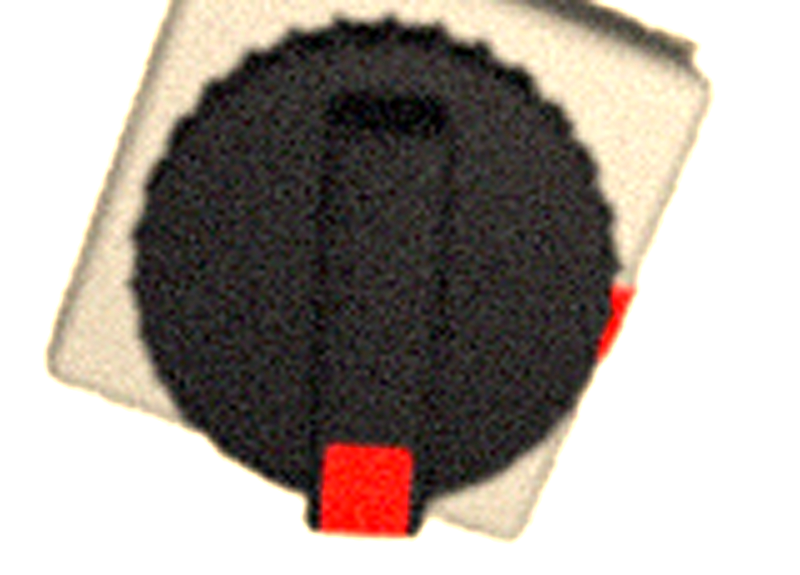

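```bash
python3 - <<'E'
import pickle
from h import *
g=pickle.load(open("w1.pkl","rb"))
P=lambda a,z: wz(g,(250+a[0]/5,185+a[1]/5),z)
for zt in (.152,.155,.157,.159):
    a,b=P((388,132),zt),P((367,533),zt);mk=wz(g,(322.8,283.1),zt);sk=wz(g,(324.6,236.8),zt-.028)
    v=b-a;print(zt,"mid",((a+b)/2).round(4),"len",np.linalg.norm(v).round(4),"yaw",np.degrees(np.arctan2(v[1],v[0])).round(1),"mark",mk.round(4),"skirt",sk.round(4),
     "diam",np.linalg.norm(P((133,260),zt-.028)-P((615,260),zt-.028)).round(4))
# shoulder edges
a,b,c=[P(p,.097) for p in ((185,428),(455,518),(0,0))]
v=a-b;print("near-edge dir (can -x.. ) ",np.degrees(np.arctan2(v[1],v[0])),v)
a,b=P((700,120),.097),P((540,500),.097);v=a-b;print("far edge dir",np.degrees(np.arctan2(v[1],v[0])),v)
a,b=P((62,330),.097),P((160,50),.097);v=b-a;print("close edge dir",np.degrees(np.arctan2(v[1],v[0])))
print("stripe",wz(g,(373,248.3),.097))
E
```

```text
0.152 mid [ 0.5228 -0.144   0.152 ] len 0.0524 yaw -75.5 mark [ 0.5272 -0.1638  0.152 ] skirt [ 0.5215 -0.1411  0.124 ] diam 0.0672
0.155 mid [ 0.5225 -0.1431  0.155 ] len 0.0517 yaw -75.5 mark [ 0.5268 -0.1627  0.155 ] skirt [ 0.5213 -0.1403  0.127 ] diam 0.0664
0.157 mid [ 0.5223 -0.1425  0.157 ] len 0.0512 yaw -75.5 mark [ 0.5266 -0.1619  0.157 ] skirt [ 0.5211 -0.1399  0.129 ] diam 0.0659
0.159 mid [ 0.5221 -0.142   0.159 ] len 0.0507 yaw -75.5 mark [ 0.5264 -0.1612  0.159 ] skirt [ 0.5209 -0.1394  0.131 ] diam 0.0653
near-edge dir (can -x.. )  177.6124056249539 [-0.04557441  0.00190025  0.        ]
far edge dir 86.83266038500719 [0.00364474 0.06586462 0.        ]
close edge dir 86.55824295229728
stripe [ 0.5625412  -0.14518919  0.097     ]
```

```bash
python3 -m pendant '[[[0,0,0],[0,0,0.031]],[[0.006,0.017,0.12],[0,0,0]],[[0,0,0.12],[0,0,0]],[[0,0,0.12],[0,0,0]],[[0,0,0.12],[0,0,0]],[[0,0,0.12],[0,0,0]],[[0,0,0.12],[0,0,0]],[[0,0,0.12],[0,0,0]],[[0,0,0.08],[0,0,0]],[[0,0,0.07],[0,0,0]],[[0,0,0],[0,0,0]]]' 0.1 70
python3 - <<'E'
from rig import env
import cv2,pickle
g=env.get_image("wrist");cv2.imwrite("pics/w2.png",g["image"][:,:,::-1])
g=env.get_image("scene");cv2.imwrite("pics/s2.png",cv2.resize(g["image"][180:330,180:380,::-1],None,fx=4,fy=4,interpolation=cv2.INTER_CUBIC))
E
```

```text
time_s: 4.32
position: [0.5219, -0.1441, 0.151]
tool_rot: [[-0.248, 0.969, -0.001], [0.969, 0.248, 0.0], [0.0, -0.001, -1.0]]
ft_force: [-0.2, -0.1, -0.4]
grip_width: 0.047
```

View pics/w2.png

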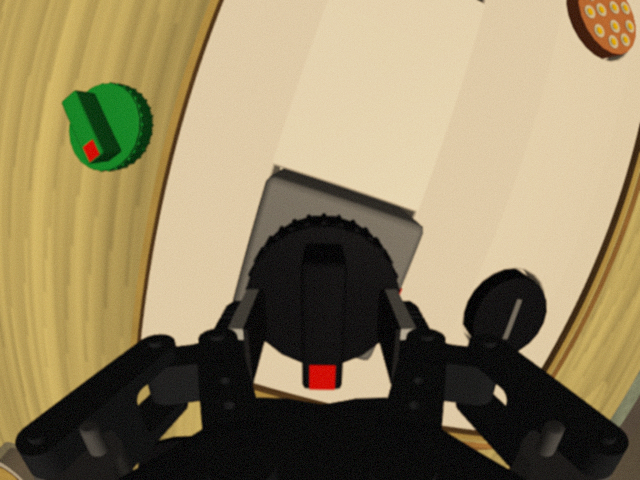

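View pics/s2.png

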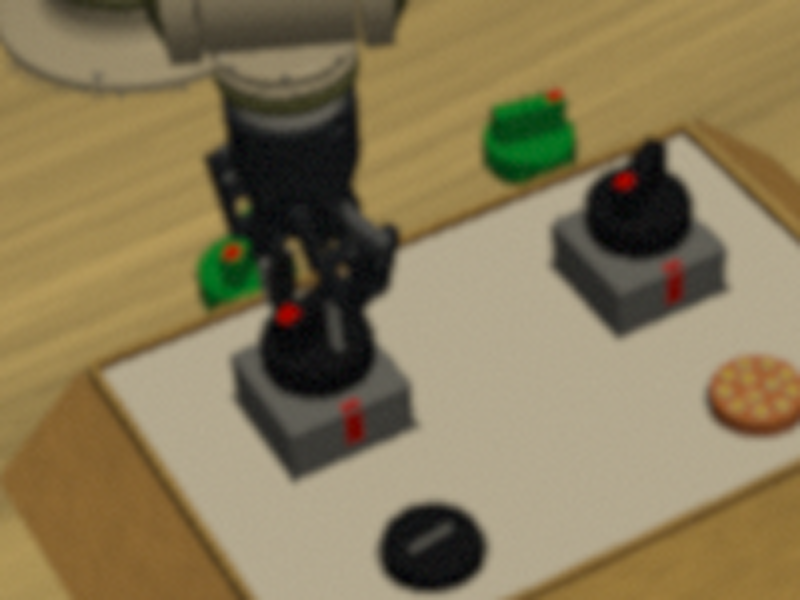

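The rib (centre about (322,310)) sits square and centred between the pads, with no contact force. I'll close on it.

```bash
python3 -m pendant '[[[0,0,0],[0,0,0]],[[0,0,0],[0,0,0]],[[0,0,0],[0,0,0]],[[0,0,0],[0,0,0]],[[0,0,0],[0,0,0]],[[0,0,0],[0,0,0]]]' -1 70
python3 - <<'E'
from rig import env
o=env.observe();print(o["wrist_torque"],o["ft_force"],o["q"])
import cv2
g=env.get_image("wrist");cv2.imwrite("pics/w3.png",g["image"][:,:,::-1])
E
```

```text
time_s: 5.18
position: [0.5222, -0.1441, 0.1517]
tool_rot: [[-0.248, 0.969, 0.001], [0.969, 0.248, -0.0], [-0.0, 0.001, -1.0]]
ft_force: [0.9, 0.1, 5.7]
grip_width: 0.0143
[ 0.15328806 -0.02217225  0.00115688] [0.87732847 0.10316224 5.65371486] [-2.79590155e+01  2.62801484e+01  8.46498560e+01  5.70174071e-03
  6.90231284e+01 -4.23167297e+01]
```

View pics/w3.png

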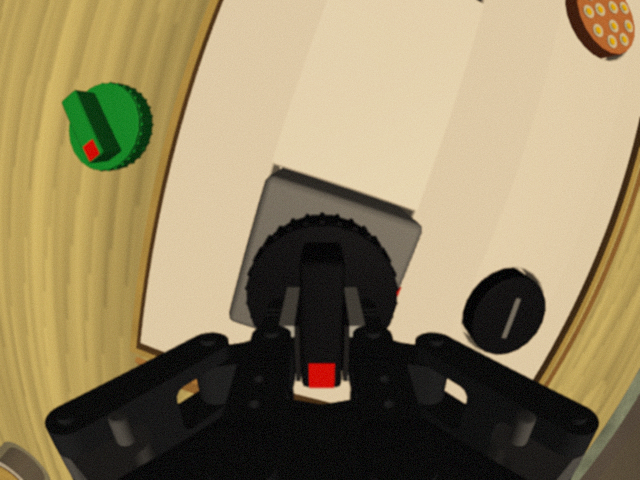

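The grasp is firm: width 14.3 mm, small forces. I'll turn anticlockwise, half way first.

```bash
python3 -m pendant '[[[0,0,0],[0,0,-0.04]],[[0,0,0],[0,0,-0.06]],[[0,0,0],[0,0,-0.06]],[[0,0,0],[0,0,-0.06]],[[0,0,0],[0,0,-0.06]],[[0,0,0],[0,0,-0.06]],[[0,0,0],[0,0,-0.06]]]' - 70
python3 - <<'E'
from rig import env
import cv2
o=env.observe();print(o["wrist_torque"],o["ft_force"],o["q"].round(1) if hasattr(o["q"],"round") else o["q"])
g=env.get_image("wrist");cv2.imwrite("pics/w4.png",g["image"][:,:,::-1])
E
```

```text
time_s: 6.1
position: [0.5226, -0.1445, 0.1522]
tool_rot: [[-0.772, 0.636, 0.002], [0.636, 0.772, -0.001], [-0.002, 0.0, -1.0]]
ft_force: [0.0, -0.7, 8.8]
grip_width: 0.0142
[-0.00144619  0.01535835 -0.08784464] [ 0.01230486 -0.65216325  8.83361319] [-28.   26.3  84.6  -0.   69.  -78.5]
```

View pics/w4.png

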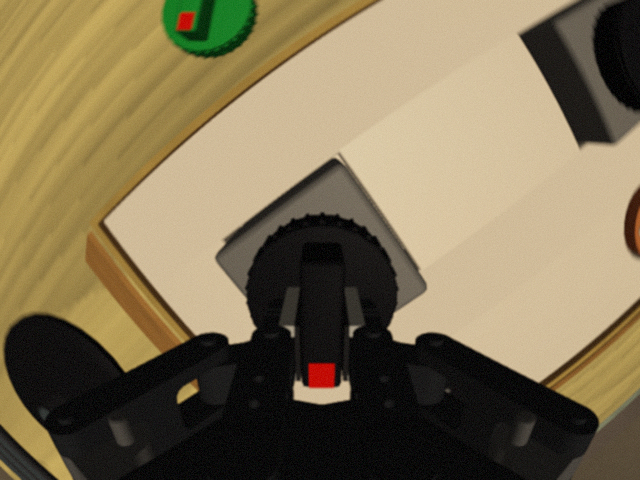

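The rib follows the jaws (36° turned) and the canister stays put. I'll turn on towards the stripe.

```bash
python3 -m pendant '[[[0,0,0],[0,0,-0.06]],[[0,0,0],[0,0,-0.06]],[[0,0,0],[0,0,-0.06]],[[0,0,0],[0,0,-0.06]],[[0,0,0],[0,0,-0.06]]]' - 70
python3 -m pendant '[[[0,0,0],[0,0,-0.04]],[[0,0,0],[0,0,-0.04]],[[0,0,0],[0,0,0]],[[0,0,0],[0,0,0]]]' - 70
python3 - <<'E'
from rig import env
import cv2,pickle
o=env.observe();print(o["wrist_torque"],o["ft_force"],o["q"].round(1))
g=env.get_image("wrist");pickle.dump(g,open("w5.pkl","wb"));cv2.imwrite("pics/w5.png",g["image"][:,:,::-1])
g=env.get_image("top");pickle.dump(g,open("t5.pkl","wb"))
g=env.get_image("scene");cv2.imwrite("pics/s5.png",cv2.resize(g["image"][180:330,180:380,::-1],None,fx=4,fy=4,interpolation=cv2.INTER_CUBIC))
E
```

```text
time_s: 6.78
position: [0.5226, -0.1445, 0.1522]
tool_rot: [[-0.976, 0.216, 0.002], [0.216, 0.976, -0.001], [-0.002, -0.001, -1.0]]
ft_force: [0.5, -0.3, 8.6]
grip_width: 0.0145
time_s: 7.28
position: [0.5226, -0.1445, 0.1522]
tool_rot: [[-0.995, 0.095, 0.002], [0.095, 0.996, -0.001], [-0.002, -0.001, -1.0]]
ft_force: [0.6, 0.0, 8.2]
grip_width: 0.0145
[0.03975646 0.01733887 0.0099538 ] [0.55442615 0.04463804 8.23070213] [ -28.    26.3   84.6   -0.    69.  -112.5]
```

View pics/w5.png

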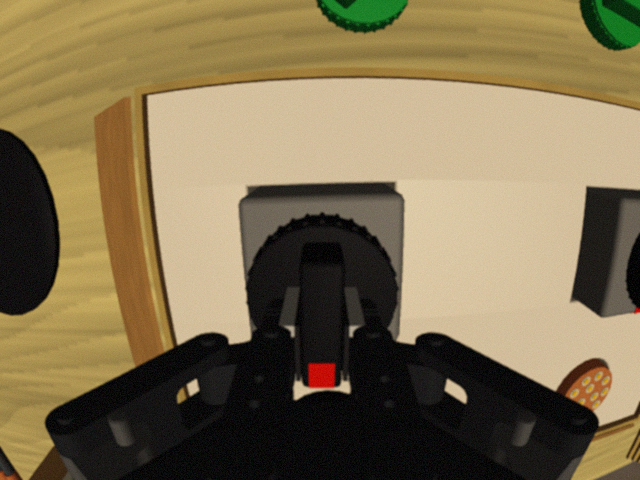

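View pics/s5.png

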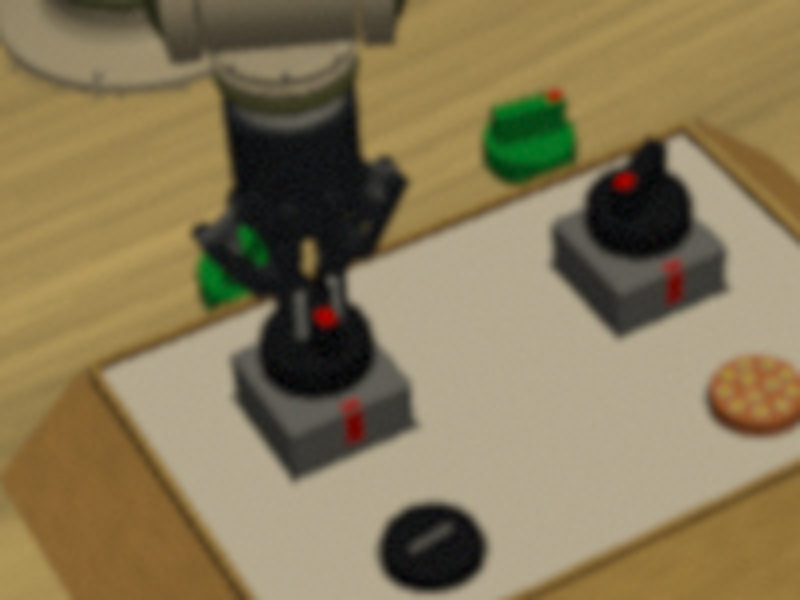

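The mark is over the stripe (rib yaw -5.5°, canister about -3°) and the wrist torque has dropped to 0.01 N m, so the thread has let go. I'll lift gently and watch the force.

```bash
python3 -m pendant '[[[0,0,-0.02],[0,0,0]],[[0,0,-0.02],[0,0,0]],[[0,0,0],[0,0,0]]]' - 70
python3 -m pendant '[[[0,0,-0.04],[0,0,0]],[[0,0,-0.04],[0,0,0]],[[0,0,0],[0,0,0]]]' - 70
python3 - <<'E'
from rig import env
import cv2
g=env.get_image("scene");cv2.imwrite("pics/s6.png",cv2.resize(g["image"][180:330,180:380,::-1],None,fx=4,fy=4,interpolation=cv2.INTER_CUBIC))
E
```

```text
time_s: 7.8
position: [0.5218, -0.144, 0.1549]
tool_rot: [[-0.995, 0.095, -0.001], [0.095, 0.995, 0.0], [0.001, 0.0, -1.0]]
ft_force: [0.7, 0.7, -0.3]
grip_width: 0.0147
time_s: 8.18
position: [0.5221, -0.1441, 0.1637]
tool_rot: [[-0.995, 0.095, 0.0], [0.095, 0.995, -0.0], [-0.001, -0.0, -1.0]]
ft_force: [-0.5, -0.0, -0.9]
grip_width: 0.0144
```

View pics/s6.png

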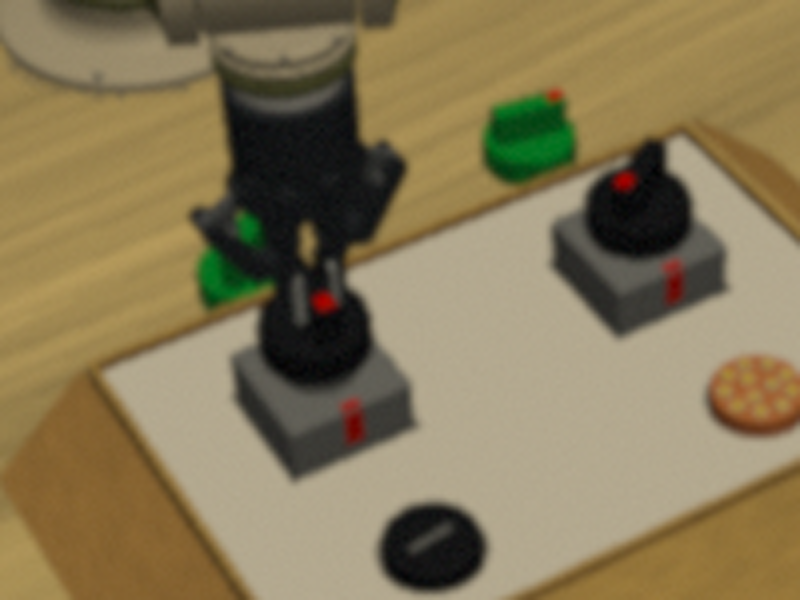

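The force reads only the cap's weight, and the canister and its stripe have not moved. I'll continue up.

```bash
python3 -m pendant '[[[0,0,-0.05],[0,0,0]],[[0,0,-0.05],[0,0,0]],[[0,0,-0.05],[0,0,0]],[[0,0,-0.05],[0,0,0]],[[0,0,-0.05],[0,0,0]],[[0,0,-0.05],[0,0,0]],[[0,0,-0.03],[0,0,0]],[[0,0,0],[0,0,0]],[[0,0,0],[0,0,0]]]' - 70
python3 - <<'E'
from rig import env
import cv2,pickle
from h import *
S=env.get_image("scene");T=env.get_image("top");W=env.get_image("wrist")
pickle.dump((S,T,W),open("f.pkl","wb"))
for n,g in zip("STW",(S,T,W)): print(n,red(g["image"]))
cv2.imwrite("pics/s7.png",cv2.resize(S["image"][180:330,180:380,::-1],None,fx=4,fy=4,interpolation=cv2.INTER_CUBIC))
cv2.imwrite("pics/w7.png",W["image"][:,:,::-1])
E
```

```text
time_s: 9.35
position: [0.522, -0.1441, 0.1962]
tool_rot: [[-0.995, 0.095, -0.0], [0.095, 0.995, 0.0], [0.0, 0.0, -1.0]]
ft_force: [-0.3, -0.1, 0.2]
grip_width: 0.0149
S [([335.9, 224.6], 17), ([237.2, 242.8], 6), ([259.5, 244.4], 21), ([348.0, 249.6], 30), ([268.0, 284.7], 37)]
T [([294.9, 239.7], 29)]
W [([341.5, 6.4], 188), ([624.5, 22.9], 70), ([602.7, 289.5], 30), ([321.1, 375.4], 696), ([5.6, 457.8], 31), ([15.6, 461.5], 37), ([26.6, 465.0], 51)]
```

View pics/s7.png

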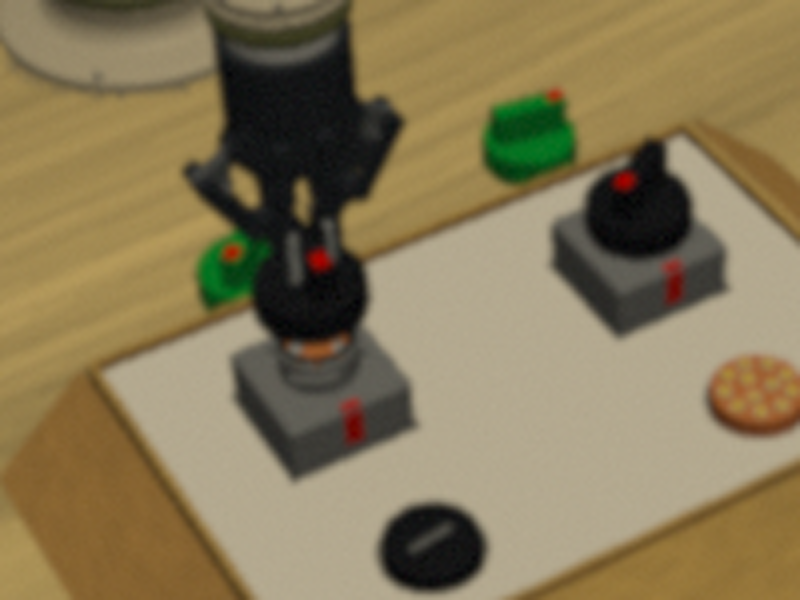

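View pics/w7.png

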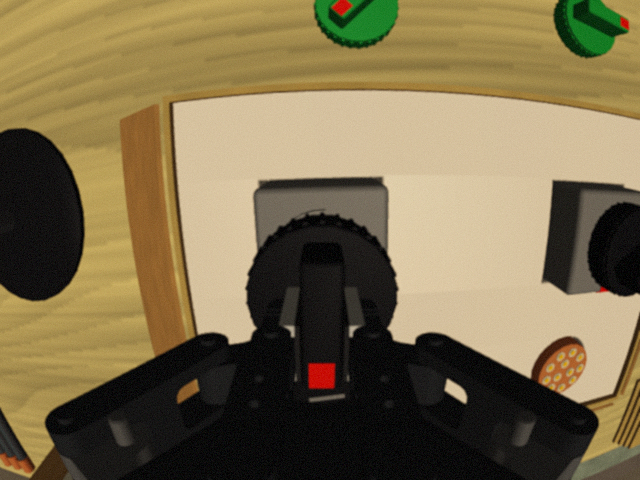

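The cap is off the neck and stays level, and the canister is still seated. I'll check the clearance by triangulating the mark and by casting a ray to the skirt's lower edge.

```bash
python3 - <<'E'
import pickle
from h import *
S,T,W=pickle.load(open("f.pkl","rb"))
c1,d1=ray(S,(259.5,244.4));c2,d2=wray(W,(321.1,375.4))
s=np.linalg.lstsq(np.c_[d1,-d2],c2-c1,rcond=None)[0]
p,q=c1+s[0]*d1,c2+s[1]*d2;print("mark",(p+q)/2,np.linalg.norm(p-q))
# mark assumed on axis line: position = TCP + 20mm along rib -> intersect scene ray nearest
m=np.array([.522+.02*.995,-.144-.02*.095]);
K,R,t=map(np.array,(S["K"],S["R"],S["t"]))
def pr(X): x=K@(R@X+t);return x[:2]/x[2]
for z in np.arange(.19,.206,.003): print(z,pr(np.r_[m,z]).round(1))
# skirt lower front rim silhouette: lowest point of projected circle r=34mm at zb
a=np.linspace(0,2*np.pi,200)
def low(r,z,cx=.522,cy=-.144): return max((pr(np.array([cx+r*np.cos(k),cy+r*np.sin(k),z])) for k in a),key=lambda u:u[1])
def hi(r,z): return min((pr(np.array([.522+r*np.cos(k),-.144+r*np.sin(k),z])) for k in a),key=lambda u:u[1])
for zb in (.14,.145,.15,.155): print("skirt low",zb,low(.034,zb).round(1))
print("rim",low(.025,.119),hi(.025,.119),"neck base",low(.025,.097))
i=S["image"][255:285,255:262].mean(1);print([(255+k,i[k].round().tolist()) for k in range(30)])
E
```

```text
mark [ 0.54017357 -0.14605821  0.20057781] 0.0003922145355103013
0.19 [260.4 248.2]
0.193 [260.3 247.2]
0.196 [260.2 246.2]
0.199 [260.1 245.3]
0.202 [260.  244.3]
0.20500000000000002 [259.9 243.3]
skirt low 0.14 [257.1 268.9]
skirt low 0.145 [256.9 267.3]
skirt low 0.15 [256.7 265.8]
skirt low 0.155 [256.6 264.2]
rim [258.14231509 272.6134914 ] [260.11774645 258.20341642] neck base [258.87969532 279.19080139]
[(255, [17.0, 17.0, 16.0]), (256, [20.0, 18.0, 19.0]), (257, [17.0, 17.0, 18.0]), (258, [17.0, 17.0, 17.0]), (259, [16.0, 15.0, 16.0]), (260, [12.0, 12.0, 13.0]), (261, [12.0, 12.0, 13.0]), (262, [10.0, 11.0, 11.0]), (263, [10.0, 9.0, 10.0]), (264, [29.0, 19.0, 15.0]), (265, [69.0, 43.0, 25.0]), (266, [114.0, 70.0, 39.0]), (267, [139.0, 86.0, 47.0]), (268, [132.0, 81.0, 46.0]), (269, [100.0, 65.0, 42.0]), (270, [79.0, 63.0, 51.0]), (271, [81.0, 74.0, 64.0]), (272, [79.0, 76.0, 68.0]), (273, [76.0, 74.0, 68.0]), (274, [80.0, 79.0, 72.0]), (275, [76.0, 75.0, 68.0]), (276, [64.0, 63.0, 57.0]), (277, [63.0, 62.0, 58.0]), (278, [78.0, 77.0, 70.0]), (279, [92.0, 90.0, 82.0]), (280, [96.0, 95.0, 86.0]), (281, [96.0, 95.0, 86.0]), (282, [96.0, 95.0, 86.0]), (283, [97.0, 95.0, 87.0]), (284, [95.0, 93.0, 85.0])]
```

The mark is at z = 0.201, which puts the skirt's lower edge at 0.149 m. The silhouette gives 0.151 m. Both are about 30 mm above the rim at 0.119 m. I'll check that it is still, then hand in.

```bash
python3 -m pendant '[[[0,0,0],[0,0,0]],[[0,0,0],[0,0,0]],[[0,0,0],[0,0,0]],[[0,0,0],[0,0,0]]]' - 70
python3 - <<'E'
from rig import env
o=env.observe();print(o["qvel"],o["grip_width"])
print(env.close_job())
E
```

```text
time_s: 10.0
position: [0.522, -0.1441, 0.1963]
tool_rot: [[-0.995, 0.095, 0.0], [0.095, 0.995, -0.0], [-0.0, -0.0, -1.0]]
ft_force: [0.1, 0.6, -0.8]
grip_width: 0.0143
[ 0.04621956  0.10623433 -0.0913907   0.04916094 -0.07676565 -0.00727409] 0.014334756403109158
the job is handed in; nothing more can be done
None
```

I unscrewed the cap of the right canister, the one beside the black plug, and lifted it straight off. The job was handed in at 10.0 s with the gripper still holding the cap, level and still.

- **Turning:** I gripped the rib at 70 N and turned the cap about 70° anticlockwise, leaving the mark within about 3° of the stripe. The wrist torque there was only 0.01 N m, so the thread had let go.
- **Lifting:** During the lift the wrist force stayed around 1 N, about the cap's weight. The canister's stripe stayed at the same pixel in the scene view, so the canister was not pulled out.
- **Final height:** The skirt's lower edge is 30 to 32 mm above the neck rim by two estimates, z = 0.149 m from the mark and 0.151 m from the silhouette.
- **Everything else:** In the last scene and wrist pictures the other canister and cap, the module, the plug and the green look-alikes show no sign of having moved.
- **One disagreement:** Before the grasp, the two-view estimate of the rib top was 157 mm, while its apparent size suggested about 152 mm. I set the grip height to suit both, and closing pressed lightly on the cap (6 to 9 N) until the lift.

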